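# Hang the batch card on the packing rail and slide it to the pointer

## Robot

A 7-joint arm with a two-finger parallel gripper is mounted at the origin on the work surface. World frame = base frame: x ahead of the robot, y to its left, z up, the work surface at z = 0. Lengths are in m, angles in rad, forces in N, time in s.
With the tool pointing down it reaches from about 0.425 to 0.925 m from the base axis. Payload 6.8 kg.
Tool frame: the origin (TCP) lies midway between the tips of the shut fingers; the grasp point (between the pads) lies 19 mm behind it; z points along the fingers, y is the line along which they close (so a half turn about z gives the same grasp; the last joint's range is limited). The gripper opens to 85 mm and grips with 20 to 120 N. Pads are 22 mm wide; open, the fingers measure 114 mm over their backs; the gripper's body (76 mm by 85 mm) begins 54 mm behind the grasp point. The pads swing forward as they close: fully open they stand 13 mm farther back than shut.
Start: joints at [-1.344, 0.477, 0.022, 1.555, -0.011, 1.109, -0.083], TCP at [0.222, 0.638, 0.231] pointing down, gripper open.
Joint ranges: [-2.96, 2.96], [-0.34, 2.1], [-1.41, 1.46], [0.24, 2.44], [-1.37, 4.51], [0.17, 1.92], [-2.96, 2.96]. Speed limits (rad/s): [2.39, 2.39, 3.14, 3.14, 3.14, 3.14, 3.14].

## Interface

Orientations are given as a unit quaternion [w, x, y, z].
In Python, from station import bot, imaging gives the robot as it stands.
- The arm moves only by the tool move_arm, never from a script. Its argument "commands" is a list that holds one entry, the list of rows, each a list of 7 numbers: the shift along the tool's x, y, z in m, then the turn, a rotation vector about the tool's x, y, z in degrees, then the finger opening in m, from 0 to 0.0854. In form: [[[x, y, z, rx, ry, rz, grip], ...]]. A call has 1 to 20 rows; each row shifts and turns the commanded pose from where the row before left it, along the tool's axes as they then stand; what a row does not reach is not made up. A row lasts 1/8 s, in which the tool goes at most 62.5 mm and 10.7 degrees, less where a joint would pass 70% of its speed; a pose out of reach is approached as far as the arm can. A call is refused whole if a number of a shift passes 0.0625 or a number of a turn 10.7, either way. A call with a gripper value outside its range is refused whole. The fingers move at their own pace and stop on an object; "squeeze" is the grip in N (left out, the last holds). Time passes only in rows, so rows that do not move let the fingers close. It gives the time, the measured TCP pose, the force, the opening and the grip force at its end, in the units of the state.
- bot.get_obs(): the state, without advancing time (a new reading comes with each control period).
- imaging.read_camera(name): name is "side" or "top" or "wrist"; returns the picture (400x640x3 uint8, red, green, blue); there is no depth.
- imaging.calibration(name): a dict with "intrinsics" (3x3 intrinsics, pixels), "k1" (the pictures are not rectified: a ray, as slopes to the right and down, at radius r is drawn at 1 + k1 r^2 times it, then the intrinsics apply), "extrinsics" (4x4, takes a point from camera to world coordinates); the wrist camera has in their place "mount" (4x4, takes a point from camera to tool coordinates, whose origin is the TCP and whose axes are the flange's). Camera axes: x right, y down, z forward; pixel columns grow to the right and rows downward; lengths in m; the calibration is good to about 2 mm. A picture is of the moment at which its call begins: read the wrist's pose just before it. calibration takes no time and is no camera call.
- bot.hand_in(): hands the job in; it is judged then, once.
The state is a dict: "t": time; "q": joint angles; "joint_vel": joint speeds; "joint_torque": joint torques, N m; "eef_pos": TCP position; "tool_rot": TCP orientation; "contact_force": force on the tool from outside, world axes, zero at the start; "torque": the same for the moment, N m; "gripper_width": opening from 0.0 (shut) to 1.0 (fully open); "grasp_force": force on a finger pad.
Only numpy, scipy, OpenCV 4.12 (cv2) and the standard library are available. Lean on these libraries where they do the work, as an engineer would, in place of code of your own. Each camera call takes 0.05 s, during which the arm holds its last target. There are 200 camera calls.

## Task

Take the batch-card hanger out of its holder and hook it over the steel rail, just ahead of the black sliding keeper, well short of the pointer, and let go. Then push the keeper along the rail so that the keeper, not your fingers, carries the hanger along until the hanger's middle is in line with the pointer, and leave the keeper resting against it. Do not knock over or shift the jars and rolls on the bench.

Things in the scene. Friction and masses are not known exactly. Their poses are not given: they have to be found in the camera images.
- hanger: Loose hanger, 0.17 kg, a saddle 80 mm long (y) that drops over the rail and slides on it. Origin: where the rail's axis lies when hung. z up, y along the rail. Open below and at the ends: roof 6 to 10 mm above the origin, legs at x = +-10 (inner) to +-15 mm. White card plate at x = -10 to -15, 80 wide, down to z = -80 mm; steel flap at x = +10 to +15, down to z = -45 mm. Hangs balanced, upright
- hanger_tab (a point): point to grip on the hanger's white upright tab, 40 mm above the hanger's origin, on its centre line. The tab stands on the roof from 10 to 60 mm above the origin, 12 mm thick in x, 30 mm wide in y; axes as the hanger's
- holder: fixed grey plastic slotted block, 90 x 120 x 41 mm, origin at the centre of its underside on the bench. At the start the hanger stands upright in it, its card plate 29 mm down in a 9 mm slot along y, and lifts straight out; the hanger's origin is then 86 mm straight above the holder's, axes parallel
- rail: fixed frame: a horizontal round steel bar 12 mm in diameter, 460 mm long along y, its axis 170 mm above the bench, on two 20 mm posts at y = +-235 mm no higher than the bar's top. Origin on the bench under the bar's middle; x points from the bar to the pointer's side (away from the robot), z up
- rail_mid (a point): middle of the bar, on its axis; axes as rail
- keeper (a joint): travel in m of the black keeper block along the rail: 0 when its centre is at rail y = -170 mm, growing towards +y (towards the pointer), up to 0.34; about 1.5 N of friction, stays where left. Block 44 (x) x 24 (y) x 36 (z) mm, centred on the bar's axis; it always starts on the -y side of the pointer, with room between for the hanger
- keeper_fin (a point): point in the keeper's upright fin, 42 mm above the bar's axis, over the keeper's centre; the fin is 12 mm thick in x, 24 mm wide in y and stands 18 to 64 mm above the bar's axis; axes as rail
- keeper_face (a point): centre of the keeper's +y face, on the bar's axis; it meets the hanger's end, 40 mm from the hanger's middle; axes as rail
- pointer: fixed pointer stand behind (+x of) the rail: 52 mm round foot, 10 mm stem, and a tapering steel finger at the bar's height that points square at the rail. Origin on the bench at the foot's centre, 75 mm in +x from the rail's axis; axes parallel to rail; highest part 12 mm above the bar's axis
- pointer_tip (a point): tip of the pointer, at the bar's height, 30 mm from the bar's axis on its +x side; the mark: the hanger's middle must come level with it along the rail's y; axes as rail
- jar_a: honey jar, amber glass with a metal lid, 70 mm across and 85 mm tall, standing; origin at the centre of its underside. Bystander: leave it alone
- jar_b: honey jar, amber glass with a metal lid, 70 mm across and 85 mm tall, standing; origin at the centre of its underside. Bystander: leave it alone
- label_roll: roll of labels lying flat, 104 mm across, 60 mm tall, with a 40 mm hole; origin at the centre of its underside. Bystander: leave it alone
- tape_roll: roll of clear tape lying flat, 96 mm across, 48 mm tall; origin at the centre of its underside. Bystander: leave it alone
Not all that is in view belongs to the job. What is shaped like the hanger but purple is not meant. There is more than one size of the pointer; the job needs the largest.

How it is judged:
On the way:
1. the hanger hangs on the rail, let go, between the keeper and the pointer and at least 25 mm short of the pointer (z of hanger in the frame of rail_mid between -0.006 and 0.008 m and x of hanger in the frame of rail_mid between -0.012 and 0.012 m and angle between hanger's own z axis and vertical below 0.3 rad and contact force between the fingers and hanger below 0.05 N and y of hanger in the frame of pointer_tip below -0.025 m and y of hanger in the frame of keeper_face above 0.03 m), for 0.3 s.
At the end, for the whole second after the job is handed in: The hanger hangs on the rail, upright within 0.3 rad, at rest and released, its middle within 10 mm of the pointer tip along the rail, with the keeper behind it no more than 6 mm from the hanger's end (z of hanger in the frame of rail_mid between -0.006 and 0.008 m and x of hanger in the frame of rail_mid between -0.012 and 0.012 m and angle between hanger's own z axis and vertical below 0.3 rad and contact force between the fingers and hanger below 0.05 N and y of hanger in the frame of pointer_tip between -0.01 and 0.01 m and y of hanger in the frame of keeper_face between 0.03 and 0.046 m and linear speed of hanger below 0.02 m/s and velocity of joint keeper between -0.01 and 0.01 m/s); the robot touches nothing.
It fails at once if the fingers touch the hung hanger within 20 mm of the pointer: the keeper has to bring it there (z of hanger in the frame of rail_mid between -0.006 and 0.008 m and x of hanger in the frame of rail_mid between -0.012 and 0.012 m and angle between hanger's own z axis and vertical below 0.3 rad and contact force between the fingers and hanger above 0.3 N and y of hanger in the frame of pointer_tip between -0.02 and 0.02 m).
It fails at once if a jar or roll is shifted by more than 30 mm or tipped (distance of any of jar_a, jar_b, label_roll, tape_roll from where it was at the start of the episode above 0.03 m or angle between any of jar_a, jar_b, label_roll, tape_roll's own z axis and vertical above 0.5 rad).
It also fails if it takes over 58 s, if anything falls off the work surface, if the arm or the gripper's body presses on something with over 40 N, if the wrist force passes 120 N, or if a joint passes its speed limit or range.

## Working session

There is one attempt and no reset: what is moved stays moved. The work goes in short steps, Python scripts to look and compute and a tool call to move; the robot and the scene stay as the last step left them, time stands still between calls to the robot, and variables do not carry over. Pictures are saved under pics/ and viewed, at most 10 in all, crops included, and the job is handed in when it is done.

Besides the shell and the picture viewer there is one more tool, called after "Emit:" as name(argument=value, ...), one argument or row to a line, values as JSON. move_arm: Moves the arm, as the interface text tells. Its arguments: {"type":"object","properties":{"commands":{"type":"array","items":{"type":"array","items":{"type":"array","items":{"type":"number"}}}},"squeeze":{"type":"number"}},"required":["commands"]}

```bash
mkdir -p pics; cat > h.py <<'E'
import numpy as np,cv2
from station import bot,imaging
def snap(n,f):
    im=imaging.read_camera(n); cv2.imwrite('pics/'+f,im[:,:,::-1].copy()); return im
def cam(n):
    c=imaging.calibration(n); K=np.array(c['intrinsics'])
    if 'extrinsics' in c: T=np.array(c['extrinsics'])
    else:
        from scipy.spatial.transform import Rotation as R
        o=bot.get_obs(); W=np.eye(4); q=o['tool_rot']; W[:3,:3]=R.from_quat([q[1],q[2],q[3],q[0]]).as_matrix(); W[:3,3]=o['eef_pos']
        T=W@np.array(c['mount'])
    return K,c['k1'],T
def px2z(c,uv,z):
    K,k1,T=c; p=cv2.undistortPoints(np.array([[uv]],float),K,np.array([k1,0,0,0.]))[0,0]
    d=T[:3,:3]@np.array([p[0],p[1],1]); o=T[:3,3]; return o+d*(z-o[2])/d[2]
def proj(c,P):
    K,k1,T=c; Ti=np.linalg.inv(T); r=cv2.Rodrigues(Ti[:3,:3])[0]
    return cv2.projectPoints(np.array(P,float).reshape(-1,1,3),r,Ti[:3,3],K,np.array([k1,0,0,0.]))[0][:,0]
E
python3 - <<'E'
from h import *
snap('top','top.png');snap('side','side.png')
print(bot.get_obs())
for n in('top','side'):print(cam(n))
print(imaging.calibration('wrist'))
E
```

```text
{'t': 0.1, 'q': array([-1.34411574,  0.47773006,  0.02238014,  1.55633673, -0.01149806,
        1.10929679, -0.08309747]), 'joint_vel': array([ 0.00017055, -0.00125723, -0.00168954, -0.00420884, -0.00024943,
       -0.00100542, -0.00014985]), 'joint_torque': array([ 4.58795126e-03, -5.97761893e+01,  1.61418289e+00, -2.81953847e+01,
        1.29456495e-02,  4.95319575e-03, -2.92980339e-06]), 'eef_pos': array([0.22163909, 0.63701829, 0.23042189]), 'tool_rot': array([-6.80494437e-05,  1.66614428e-01,  9.86021784e-01, -8.18296960e-04]), 'contact_force': array([0.19518231, 0.09635831, 0.60521666]), 'torque': array([0.03318181, 0.0172824 , 0.0214211 ]), 'grasp_force': 0.0, 'gripper_width': 0.998211309940149}
(array([[428.03213186,   0.        , 318.19953435],
       [  0.        , 428.03213186, 202.19690048],
       [  0.        ,   0.        ,   1.        ]]), -0.08324934924265628, array([[ 0.02625435, -0.98254163,  0.18418104,  0.30121349],
       [-0.9994806 , -0.02235601,  0.02321087, -0.0109014 ],
       [-0.01868809, -0.18469476, -0.98261824,  1.29816157],
       [ 0.        ,  0.   
[... 309 characters left out ...]
 0.74987118, -0.71571099],
       [-0.02412504, -0.85595923, -0.51648018,  0.62376836],
       [ 0.        ,  0.        ,  0.        ,  1.        ]]))
{'intrinsics': array([[359.16054998,   0.        , 318.76985462],
       [  0.        , 359.16054998, 206.88695562],
       [  0.        ,   0.        ,   1.        ]]), 'k1': -0.056664240438991986, 'mount': array([[ 7.05772895e-04, -9.48306214e-01, -3.17355994e-01,
         8.06564275e-02],
       [ 9.99999284e-01,  3.62525261e-04,  1.14063524e-03,
        -5.76365175e-04],
       [-9.66621925e-04, -3.17356572e-01,  9.48305790e-01,
        -1.43453487e-01],
       [ 0.00000000e+00,  0.00000000e+00,  0.00000000e+00,
         1.00000000e+00]])}
```

View pics/top.png

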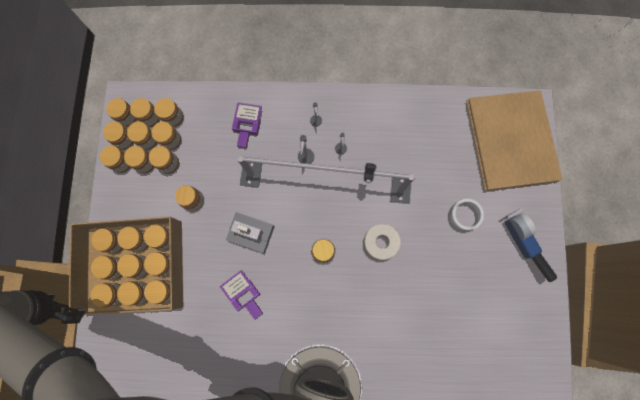

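View pics/side.png

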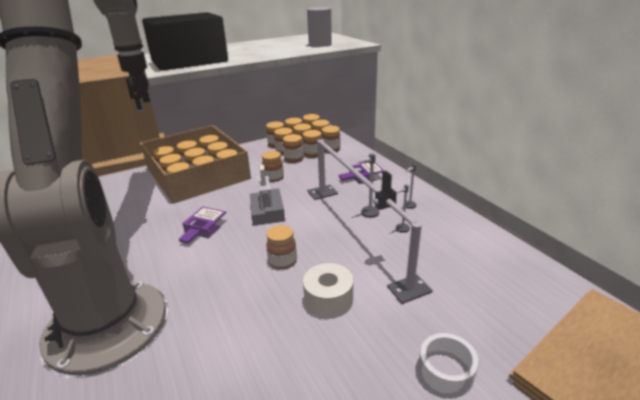

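```bash
python3 - <<'E'
from h import *
t=cv2.imread('pics/top.png');
a=cv2.resize(t[90:270,220:430],None,fx=3.8,fy=3.2,interpolation=cv2.INTER_CUBIC)
cv2.imwrite('pics/c1.png',a)
s=cv2.imread('pics/side.png');cv2.imwrite('pics/c2.png',cv2.resize(s[130:300,235:440],None,fx=3.5,fy=3.5,interpolation=cv2.INTER_CUBIC))
E
```

```text
(no output)
```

View pics/c1.png

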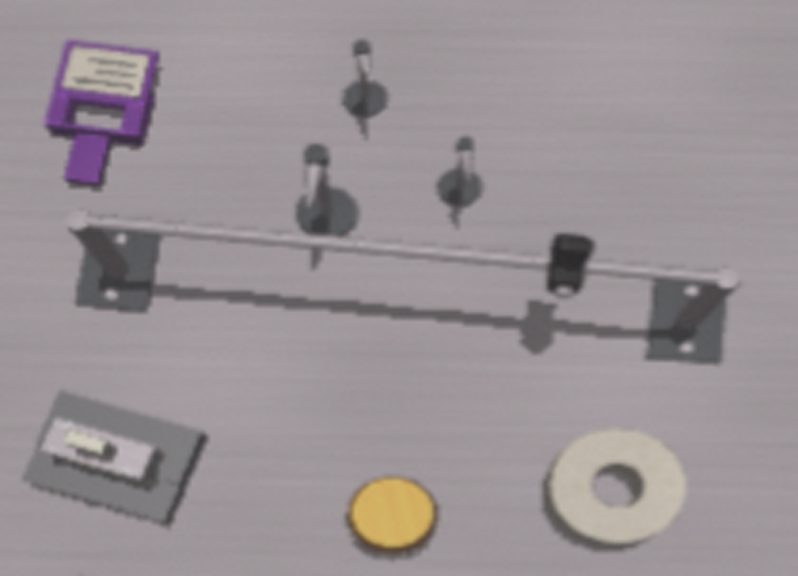

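View pics/c2.png

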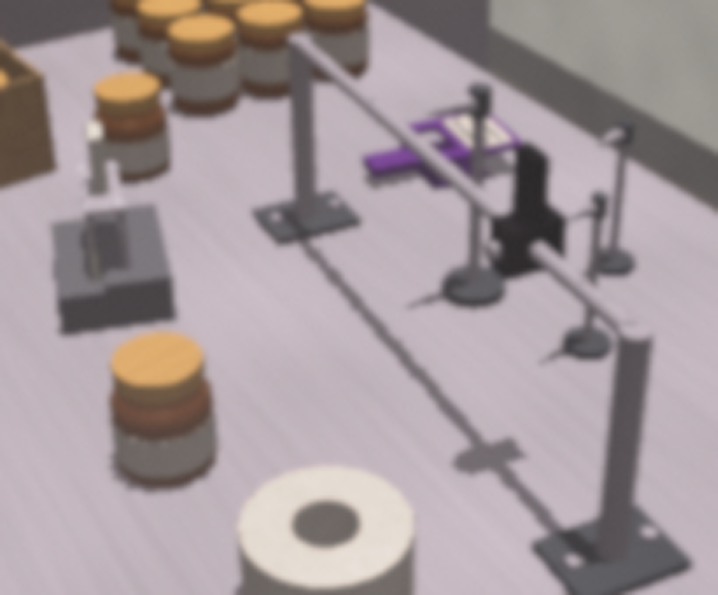

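```bash
python3 - <<'E'
from h import *
c=cam('top');f=lambda x,y,z:px2z(c,(220+x/3.8-.4,90+y/3.2-.4),z)
A=f(80,219,.176);B=f(729,281,.176);M=(A+B)/2;d=A-B;yaw=np.arctan2(-d[0],d[1])
print('rail',A,B,M,np.linalg.norm(d),np.degrees(yaw))
ey=np.array([-np.sin(yaw),np.cos(yaw),0]);ex=np.array([np.cos(yaw),np.sin(yaw),0])
L=lambda P:((P-M)@ex,(P-M)@ey)
for n,P in dict(foot=f(327,212,.003),stemtop=f(316,153,.182),finger=f(312,203,.17),sfoot=f(460,189,.003),farfoot=f(364,99,.003),keepfin=f(573,243,.234),jar=f(392,512,.085),roll=f(618,487,.06)).items():print(n,P,L(P))
H=[f(62,390,.041),f(206,434,.041),f(168,525,.041),f(23,480,.041)]
for h in H:print(h,end='')
Hm=np.mean(H,0);e=H[3]-H[2];print('\nholder',Hm,np.linalg.norm(H[0]-H[1]),np.linalg.norm(H[1]-H[2]),np.degrees(np.arctan2(-(H[0]-H[1])[0],(H[0]-H[1])[1])),np.degrees(np.arctan2(-e[0],e[1])))
print('tabtop',f(89,440,.146), 'roof ctr',f(101,449,.096), 'roof corners',[f(x,y,.096) for x,y in((52,420),(160,450),(150,480),(42,447))])
E
```

```text
rail [0.62981653 0.23135012 0.176     ] [ 0.58528278 -0.23413284  0.176     ] [ 0.60754965 -0.00139136  0.176     ] 0.46760842254579943 -5.464976212473767
foot [0.69150671 0.06309216 0.003     ] (np.float64(0.07743420136379121), np.float64(0.07218625673154118))
stemtop [0.68996176 0.0624987  0.182     ] (np.float64(0.07595279859873924), np.float64(0.07144835730178103))
finger [0.64900218 0.06466169 0.17      ] (np.float64(0.034973400658417746), np.float64(0.06970063396309663))
sfoot [ 0.71740231 -0.04663423  0.003     ] (np.float64(0.11366214110151152), np.float64(-0.034575160675106034))
farfoot [0.80993779 0.03568787 0.003     ] (np.float64(0.19793687700331516), np.float64(0.05618558578642108))
keepfin [ 0.59957494 -0.11738198  0.234     ] (np.float64(0.00310816534340829), np.float64(-0.11622288287667067))
jar [0.39254927 0.00128401 0.085     ] (np.float64(-0.21427791869619028), np.float64(-0.017812843368491985))
roll [ 0.42101387 -0.1699329   0.06      ] (np.float64(-0.16963646879200436), np.float64(-0.18554061369342448))
[0.50295849 0.26465081 0.041     ][0.46433094 0.14871551 0.041     ][0.37945777 0.17449804 0.041     ][0.41776578 0.29030864 0.041     ]
holder [0.44112824 0.21954325 0.041     ] 0.12220097849767346 0.08870284469850712 -18.427141915762665 -18.303265886495726
tabtop [0.44344701 0.21945727 0.146     ] roof ctr [0.44181381 0.21995092 0.096     ] roof corners [array([0.46685048, 0.25853066, 0.096     ]), array([0.44205991, 0.17555566, 0.096     ]), array([0.41524525, 0.18172374, 0.096     ]), array([0.44244157, 0.2646106 , 0.096     ])]
```

Emit:
move_arm(
  commands=[
    [[0,0,0,0,0,9.91,0.085],[0,0,0,0,0,9.91,0.085],[0,0,0,0,0,9.91,0.085],[0,0,0,0,0,9.91,0.085],[0,0,0,0,0,9.91,0.085],[0,0,0,0,0,9.91,0.085],[0,0,0,0,0,9.91,0.085],[0,0,0,0,0,9.91,0.085],[0,0,0,0,0,9.91,0.085],[-0.0297,0.0309,0,0,0,0,0.085],[-0.0297,0.0309,0,0,0,0,0.085],[-0.0297,0.0309,0,0,0,0,0.085],[-0.0297,0.0309,0,0,0,0,0.085],[-0.0297,0.0309,0,0,0,0,0.085],[-0.0297,0.0309,0,0,0,0,0.085],[-0.0297,0.0309,0,0,0,0,0.085],[-0.0297,0.0309,0,0,0,0,0.085],[-0.0297,0.0309,0,0,0,0,0.085],[-0.0297,0.0309,0,0,0,0,0.085],[-0.0297,0.0309,0,0,0,0,0.085]],
  ],
  squeeze=40,
)

```text
t: 2.6
eef_pos: [0.4417, 0.219, 0.2312]
tool_rot: [-0.0, 0.811, 0.585, -0.0]
contact_force: [0.3, 0.1, 0.8]
gripper_width: 0.997
grasp_force: 0.0
```

Emit:
move_arm(
  commands=[
    [[0,0,0,0,0,0,0.085],[0,0,0,0,0,0,0.085],[0,0,0,0,0,0,0.085]],
  ],
)

```text
t: 2.98
eef_pos: [0.4407, 0.2216, 0.2311]
tool_rot: [-0.0, 0.81, 0.586, -0.0]
contact_force: [0.0, -0.0, 0.2]
gripper_width: 0.995
grasp_force: 0.0
```

```bash
python3 - <<'E'
from h import *
from scipy.spatial.transform import Rotation as R
o=bot.get_obs();print(o['t'],o['eef_pos'],o['q']);q=o['tool_rot'];print(R.from_quat([q[1],q[2],q[3],q[0]]).as_matrix())
c=cam('wrist');im=snap('wrist','w1.png')
ex=np.array([.949,-.316,0]);ey=np.array([.316,.949,0]);P=np.array([.441,.2195,.086])
pts=[P+ex*x+ey*y+np.array([0,0,z]) for x,y,z in((6,15,60),(-6,15,60),(6,-15,60),(-6,-15,60),(15,40,10),(-15,40,10),(15,-40,10),(-15,-40,10))for x,y,z in[(x/1e3,y/1e3,z/1e3)]]
print(proj(c,pts).round(1).tolist())
E
```

```text
2.975 [0.44072353 0.22162771 0.23112464] [-1.08309558  0.18710674  0.56277988  2.00919677 -0.12034454  0.97729665
 -0.77904486]
[[ 3.13021751e-01  9.49745872e-01 -4.03051134e-04]
 [ 9.49745956e-01 -3.13021743e-01  8.62374915e-05]
 [-4.42600669e-05 -4.09790396e-04 -9.99999915e-01]]
[[327.8, 195.1], [309.7, 195.0], [327.3, 236.8], [309.9, 236.7], [338.3, 145.8], [299.6, 145.6], [336.3, 240.7], [300.8, 240.6]]
```

View pics/w1.png

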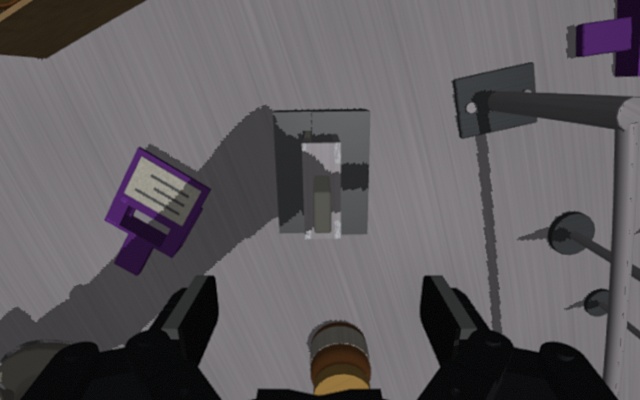

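Emit:
move_arm(
  commands=[
    [[0.0004,0.003,0,0,0,0,0.085],[0,0,0.02,0,0,0,0.085],[0,0,0.02,0,0,0,0.085],[0,0,0.02,0,0,0,0.085],[0,0,0.02,0,0,0,0.085],[0,0,0.02,0,0,0,0.085],[0,0,0.012,0,0,0,0.085],[0,0,0.01,0,0,0,0.085],[0,0,0,0,0,0,0.0],[0,0,0,0,0,0,0.0],[0,0,0,0,0,0,0.0],[0,0,0,0,0,0,0.0],[0,0,0,0,0,0,0.0],[0,0,0,0,0,0,0.0],[0,0,0,0,0,0,0.0]],
  ],
  squeeze=40,
)

```text
t: 4.9
eef_pos: [0.4444, 0.2199, 0.1095]
tool_rot: [-0.0, 0.811, 0.585, 0.0]
contact_force: [-1.8, -1.2, 4.9]
gripper_width: 0.134
grasp_force: 44.7
```

Emit:
move_arm(
  commands=[
    [[0,0,-0.01,0,0,0,0.0],[0,0,-0.02,0,0,0,0.0],[0,0,-0.02,0,0,0,0.0],[0,0,-0.02,0,0,0,0.0],[0,0,-0.02,0,0,0,0.0],[0,0,-0.02,0,0,0,0.0],[0,0,-0.02,0,0,0,0.0],[0,0,-0.02,0,0,0,0.0],[0,0,-0.02,0,0,0,0.0],[0,0,-0.02,0,0,0,0.0],[0,0,0,0,0,-6.35,0.0],[0,0,0,0,0,-6.35,0.0]],
  ],
)

```text
t: 6.4
eef_pos: [0.4443, 0.2194, 0.2997]
tool_rot: [0.0, 0.74, 0.672, 0.0]
contact_force: [1.4, 0.4, -2.5]
gripper_width: 0.134
grasp_force: 43.7
```

Emit:
move_arm(
  commands=[
    [[-0.013,0.009,0,0,0,0,0.0],[-0.0255,0.0183,0,0,0,0,0.0],[-0.0255,0.0183,0,0,0,0,0.0],[-0.0255,0.0183,0,0,0,0,0.0],[-0.0255,0.0183,0,0,0,0,0.0],[-0.0255,0.0183,0,0,0,0,0.0],[-0.0255,0.0183,0,0,0,0,0.0],[-0.0255,0.0183,0,0,0,0,0.0],[-0.0255,0.0183,0,0,0,0,0.0],[-0.0255,0.0183,0,0,0,0,0.0],[-0.013,0.0095,0,0,0,0,0.0],[0,0,0,0,0,0,0],[0,0,0,0,0,0,0],[0,0,0,0,0,0,0]],
  ],
)

```text
t: 8.15
eef_pos: [0.6011, -0.0512, 0.2993]
tool_rot: [-0.0, 0.741, 0.672, 0.0]
contact_force: [-0.1, -0.2, -1.1]
gripper_width: 0.134
grasp_force: 43.7
```

```bash
python3 - <<'E'
from h import *
o=bot.get_obs();print(o['t'],o['eef_pos'],o['q'],o['tool_rot'],o['gripper_width'])
c=cam('wrist');snap('wrist','w2.png');snap('top','top2.png')
ey=np.array([.0952,.9955,0]);ex=np.array([.9955,-.0952,0]);M=np.array([.6075,-.0014,.17])
for y in(.04,.07,.1,.15,.2): print(y,proj(c,[M+ey*y-ex*.006,M+ey*y+ex*.006]).round(1).tolist())
print('tip',proj(c,[M+ex*.03+ey*.0705,M+ex*.075+ey*.0705]))
E
```

```text
8.15 [ 0.60112098 -0.05115327  0.29925402] [-0.56625452  0.35969042  0.72646948  1.68819346 -0.25529523  1.19124258
  0.12668999] [-4.02204792e-04  7.40667790e-01  6.71871293e-01  1.69378495e-04] 0.1337428800374621
0.04 [[311.3, 74.5], [328.0, 74.5]]
0.07 [[311.0, 29.4], [328.2, 29.4]]
0.1 [[310.7, -18.1], [328.5, -18.2]]
0.15 [[310.2, -102.1], [328.8, -102.1]]
0.2 [[309.8, -189.5], [329.1, -189.5]]
tip [[362.70461975  28.71723047]
 [426.86219691  29.43685836]]
```

View pics/w2.png

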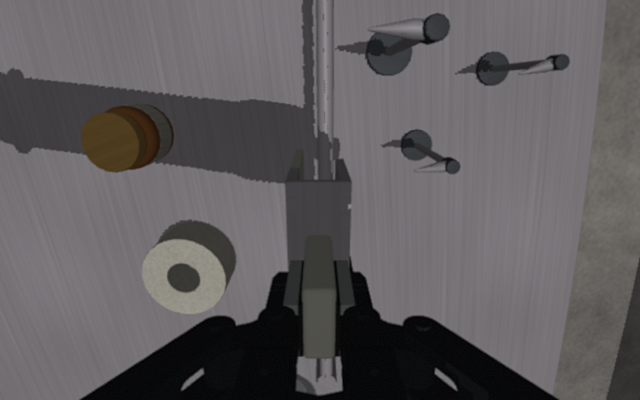

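```bash
python3 - <<'E'
from h import *
im=cv2.imread('pics/w2.png',0)
for r in (15,45,75,105):print(r,im[r-2:r+3,300:345].mean(0).astype(int).tolist())
im=cv2.imread('pics/w2.png')
print(im[183:188,280:358].mean((0,2)).astype(int).tolist())
E
```

```text
15 [119, 115, 97, 70, 63, 63, 63, 62, 62, 61, 60, 62, 78, 104, 114, 102, 80, 78, 91, 100, 107, 113, 112, 102, 128, 139, 131, 122, 115, 111, 106, 97, 86, 92, 112, 117, 117, 117, 115, 114, 115, 115, 115, 114, 114]
45 [116, 116, 105, 81, 63, 61, 64, 64, 63, 62, 61, 63, 73, 85, 105, 110, 91, 79, 88, 99, 106, 112, 117, 124, 136, 139, 134, 124, 116, 112, 106, 98, 86, 91, 111, 117, 115, 102, 92, 91, 90, 89, 89, 89, 90]
75 [116, 116, 112, 91, 67, 61, 62, 61, 62, 63, 63, 61, 67, 93, 111, 112, 92, 78, 84, 96, 105, 110, 115, 124, 135, 141, 135, 126, 118, 113, 107, 98, 85, 86, 109, 117, 116, 116, 117, 117, 118, 119, 119, 118, 117]
105 [110, 116, 113, 93, 73, 65, 62, 63, 62, 62, 61, 60, 67, 88, 101, 111, 104, 83, 81, 94, 103, 110, 114, 122, 133, 141, 137, 127, 119, 113, 108, 97, 89, 97, 110, 116, 117, 118, 116, 116, 117, 117, 117, 119, 120]
[113, 115, 116, 114, 100, 78, 66, 65, 65, 66, 66, 66, 65, 66, 66, 66, 66, 66, 66, 67, 66, 65, 65, 65, 65, 65, 65, 66, 66, 66, 66, 66, 67, 67, 67, 66, 65, 65, 65, 65, 66, 66, 66, 66, 66, 66, 66, 67, 67, 66, 66, 66, 65, 64, 64, 64, 64, 65, 64, 64, 65, 65, 66, 66, 66, 65, 66, 65, 65, 64, 67, 86, 108, 115, 115, 115, 116, 117]
```

Emit:
move_arm(
  commands=[
    [[0,0.0044,0,0,0,0,0.0],[0,0,0.01,0,0,0,0.0],[0,0,0.015,0,0,0,0.0],[0,0,0.015,0,0,0,0.0],[0,0,0.01,0,0,0,0.0],[0,0,0,0,0,0,0.0]],
  ],
)

```text
t: 9.0
eef_pos: [0.6052, -0.053, 0.2481]
tool_rot: [-0.001, 0.741, 0.671, -0.001]
contact_force: [0.4, -0.8, -1.7]
gripper_width: 0.137
grasp_force: 43.6
```

Emit:
move_arm(
  commands=[
    [[0,0,0.01,0,0,0,0.0],[0,0,0.01,0,0,0,0.0],[0,0,0.01,0,0,0,0.0],[0,0,0.01,0,0,0,0.0],[0,0,0.01,0,0,0,0.0],[0,0,0.002,0,0,0,0.0],[0,0,0,0,0,0,0.0],[0,0,0,0,0,0,0]],
  ],
)

```text
t: 10.0
eef_pos: [0.6061, -0.0531, 0.1977]
tool_rot: [0.0, 0.741, 0.671, 0.0]
contact_force: [-0.6, 0.3, -1.3]
gripper_width: 0.135
grasp_force: 43.7
```

```bash
python3 - <<'E'
from h import *
print(bot.get_obs()['eef_pos'])
c=cam('side');s=snap('side','s2.png')
u=proj(c,[.603,-.051,.17])[0].astype(int);print(u)
x0,y0=u[0]-85,u[1]-75
cv2.imwrite('pics/s2c.png',cv2.resize(s[y0:y0+140,x0:x0+180,::-1],None,fx=4,fy=4,interpolation=cv2.INTER_CUBIC))
E
```

```text
[ 0.60607305 -0.05308291  0.19768436]
[367 184]
```

View pics/s2c.png

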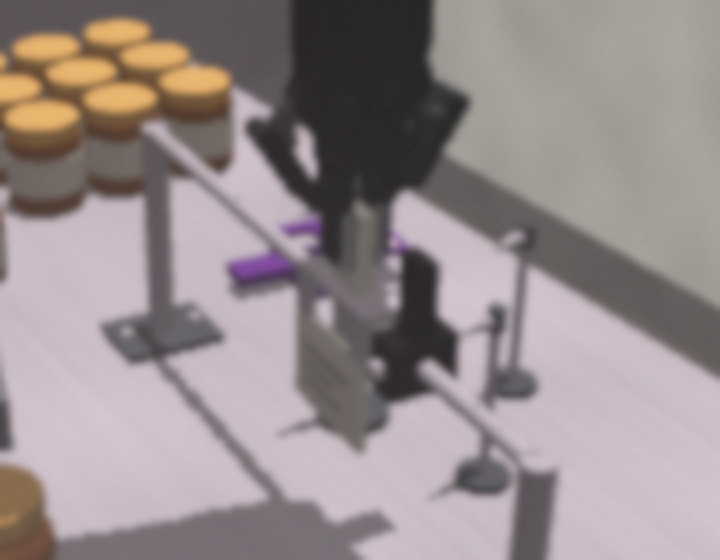

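Emit:
move_arm(
  commands=[
    [[0,0,0.002,0,0,0,0.0],[0,0,0.0015,0,0,0,0.0],[0,0,0,0,0,0,0.0],[0,0,0,0,0,0,0.0]],
  ],
)

```text
t: 10.55
eef_pos: [0.6058, -0.053, 0.1938]
tool_rot: [-0.0, 0.741, 0.671, -0.0]
contact_force: [-0.2, -0.1, -2.4]
gripper_width: 0.133
grasp_force: 43.8
```

Emit:
move_arm(
  commands=[
    [[0,0,0,0,0,0,0.03],[0,0,0,0,0,0,0.05],[0,0,0,0,0,0,0.07],[0,0,0,0,0,0,0.07],[0,0,0,0,0,0,0.07],[0,0,-0.02,0,0,0,0.07],[0,0,-0.025,0,0,0,0.07],[0,0,-0.025,0,0,0,0.07],[0,0,-0.025,0,0,0,0.07],[0,0,-0.015,0,0,0,0.07],[0,0,0,0,0,0,0.07],[0,0,0,0,0,0,0.07]],
  ],
)

```text
t: 12.05
eef_pos: [0.6053, -0.0528, 0.3031]
tool_rot: [-0.0, 0.741, 0.671, -0.0]
contact_force: [0.7, 0.2, -0.3]
gripper_width: 0.823
grasp_force: 0.0
```

```bash
python3 - <<'E'
from h import *
o=bot.get_obs();print(o['t'],o['eef_pos'])
c=cam('wrist');w=snap('wrist','w3.png');c2=cam('side');s=snap('side','s3.png')
a=w[100:400,120:520,::-1];b=cv2.resize(s[110:260,280:480,::-1],None,fx=2,fy=2,interpolation=cv2.INTER_CUBIC)
cv2.imwrite('pics/m3.png',np.hstack([a,b]))
E
```

```text
12.05 [ 0.60530793 -0.05281118  0.30305213]
```

View pics/m3.png

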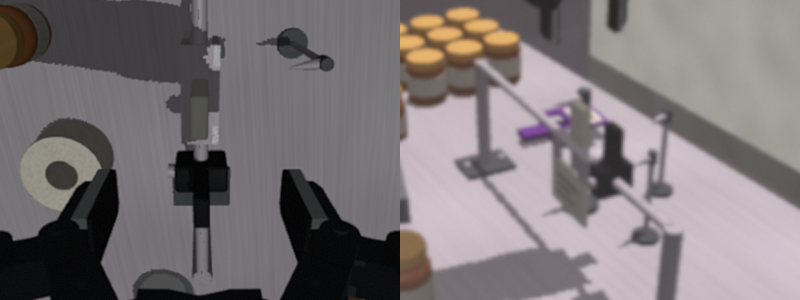

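```bash
python3 - <<'E'
from h import *
c=cam('wrist');
ey=np.array([.0952,.9955,0]);ex=np.array([.9955,-.0952,0]);M=np.array([.6075,-.0014,0])+ex*.0035
for r in(252,265,290,295,300,328):
  print(r,[(z,((px2z(c,(322,r),z)-M)@ey).round(4)) for z in(.152,.188,.234)])
print('hanger roof -y edge row 243',((px2z(c,(322,243),.18)-M)@ey))
im=cv2.imread('pics/w3.png',0)
print(im[230:345,318:325].mean(1).astype(int).tolist());print(im[230:300,340:345].mean(1).astype(int).tolist());print(im[312,300:345].tolist())
E
```

```text
252 [(0.152, np.float64(-0.1117)), (0.188, np.float64(-0.0944)), (0.234, np.float64(-0.0723))]
265 [(0.152, np.float64(-0.1248)), (0.188, np.float64(-0.1059)), (0.234, np.float64(-0.0818))]
290 [(0.152, np.float64(-0.151)), (0.188, np.float64(-0.1289)), (0.234, np.float64(-0.1007))]
295 [(0.152, np.float64(-0.1565)), (0.188, np.float64(-0.1337)), (0.234, np.float64(-0.1046))]
300 [(0.152, np.float64(-0.1619)), (0.188, np.float64(-0.1385)), (0.234, np.float64(-0.1086))]
328 [(0.152, np.float64(-0.1939)), (0.188, np.float64(-0.1666)), (0.234, np.float64(-0.1317))]
hanger roof -y edge row 243 -0.09021240419827965
[80, 80, 79, 80, 79, 80, 80, 78, 77, 92, 116, 127, 127, 126, 122, 116, 113, 114, 118, 120, 120, 120, 119, 119, 120, 119, 120, 120, 120, 114, 84, 41, 8, 2, 4, 5, 5, 5, 5, 5, 5, 4, 4, 4, 4, 5, 3, 4, 3, 4, 4, 4, 4, 4, 3, 4, 4, 4, 3, 4, 4, 4, 4, 4, 3, 4, 4, 4, 6, 8, 11, 14, 17, 17, 17, 16, 17, 17, 17, 16, 16, 16, 15, 16, 16, 16, 16, 16, 15, 16, 15, 15, 15, 15, 15, 13, 20, 51, 93, 116, 118, 117, 114, 111, 114, 116, 116, 116, 116, 117, 115, 113, 114, 116, 116]
[114, 115, 115, 114, 115, 115, 115, 115, 114, 114, 114, 115, 115, 115, 115, 115, 115, 116, 116, 107, 74, 33, 8, 6, 5, 4, 2, 3, 4, 2, 4, 3, 2, 4, 3, 4, 5, 9, 13, 18, 21, 25, 24, 25, 24, 22, 22, 22, 21, 21, 20, 20, 20, 18, 18, 18, 18, 17, 16, 16, 13, 21, 44, 53, 52, 53, 53, 53, 53, 54]
[118, 118, 118, 115, 115, 116, 116, 117, 119, 120, 121, 118, 98, 57, 19, 12, 17, 15, 15, 15, 16, 16, 16, 16, 17, 18, 19, 14, 9, 49, 105, 119, 119, 118, 117, 115, 115, 115, 116, 118, 117, 116, 116, 115, 117]
```

Emit:
move_arm(
  commands=[
    [[-0.02,0.001,0,0,0,0,0.07],[-0.025,0,0,0,0,0,0.07],[-0.025,0,0,0,0,0,0.07],[0,0,0,0,0,0,0.07],[0,0,0.015,0,0,0,0.07],[0,0,0.02,0,0,0,0.07],[0,0,0.02,0,0,0,0.07],[0,0,0.02,0,0,0,0.07],[0,0,0.02,0,0,0,0.07],[0,0,0.01,0,0,0,0.07],[0,0,0,0,0,0,0.07],[0,0,0,0,0,0,0],[0,0,0,0,0,0,0],[0,0,0,0,0,0,0],[0,0,0,0,0,0,0],[0,0,0,0,0,0,0],[0,0,0,0,0,0,0]],
  ],
  squeeze=30,
)

```text
t: 14.28
eef_pos: [0.6, -0.1228, 0.1993]
tool_rot: [0.0, 0.741, 0.671, 0.0]
contact_force: [-2.3, 1.4, 6.2]
gripper_width: 0.137
grasp_force: 32.0
```

Emit:
move_arm(
  commands=[
    [[0.003,0,0,0,0,0,0],[0.006,0,0,0,0,0,0],[0.006,0,0,0,0,0,0],[0.006,0,0,0,0,0,0],[0.006,0,0,0,0,0,0],[0.006,0,0,0,0,0,0],[0.006,0,0,0,0,0,0],[0.006,0,0,0,0,0,0],[0.006,0,0,0,0,0,0],[0.006,0,0,0,0,0,0],[0.006,0,0,0,0,0,0],[0.006,0,0,0,0,0,0],[0.006,0,0,0,0,0,0],[0.006,0,0,0,0,0,0],[0.006,0,0,0,0,0,0],[0.006,0,0,0,0,0,0],[0.006,0,0,0,0,0,0],[0.006,0,0,0,0,0,0],[0.006,0,0,0,0,0,0],[0.003,0,0,0,0,0,0]],
  ],
)

```text
t: 16.77
eef_pos: [0.61, -0.0098, 0.1993]
tool_rot: [-0.001, 0.741, 0.671, -0.001]
contact_force: [-6.9, -1.6, 10.4]
gripper_width: 0.139
grasp_force: 32.9
```

Emit:
move_arm(
  commands=[
    [[0.004,0,0,0,0,0,0],[0.004,0,0,0,0,0,0],[0.003,0,0,0,0,0,0],[0,0,0,0,0,0,0],[0,0,0,0,0,0,0],[0,0,0,0,0,0,0]],
  ],
)

```text
t: 17.52
eef_pos: [0.611, 0.0015, 0.1992]
tool_rot: [-0.001, 0.741, 0.671, -0.001]
contact_force: [-7.6, -0.5, 10.4]
gripper_width: 0.135
grasp_force: 33.0
```

```bash
python3 - <<'E'
from h import *
o=bot.get_obs();print(o['t'],o['eef_pos'],o['gripper_width'],o['contact_force'])
M=np.array([.6110,-.0017,0]);ey=np.array([.0952,.9955,0]);ex=np.array([.9955,-.0952,0])
print('tcp y',(o['eef_pos']-M)@ey)
c=cam('wrist');w=snap('wrist','w4.png')
cv2.imwrite('pics/w4c.png',cv2.resize(w[0:300,200:520,::-1],None,fx=2,fy=2,interpolation=cv2.INTER_CUBIC))
for n,y,x,z in(('tip',.071,.03,.17),('tabtop+',.071+.015,0,.23),('tabtop-',.071-.015,0,.23),('roof+',.111,0,.18),('roof-',.031,0,.18)):
  p=M+ex*x+ey*y;p[2]=z;q=proj(c,p)[0];print(n,q,'crop',(q-[200,0])*2)
E
```

```text
17.525 [0.61101069 0.00145374 0.19923238] 0.13530115628736153 [-7.56372454 -0.46148248 10.36837154]
tcp y 0.003140566881883688
tip [381.08161294 116.59518303] crop [362.16322587 233.19036605]
tabtop+ [315.75339512  80.64927326] crop [231.50679023 161.29854652]
tabtop- [316.26612299 178.4924091 ] crop [232.53224598 356.9848182 ]
roof+ [316.66233665  19.86428091] crop [233.32467329  39.72856182]
roof- [317.45817331 204.27874484] crop [234.91634662 408.55748969]
```

View pics/w4c.png

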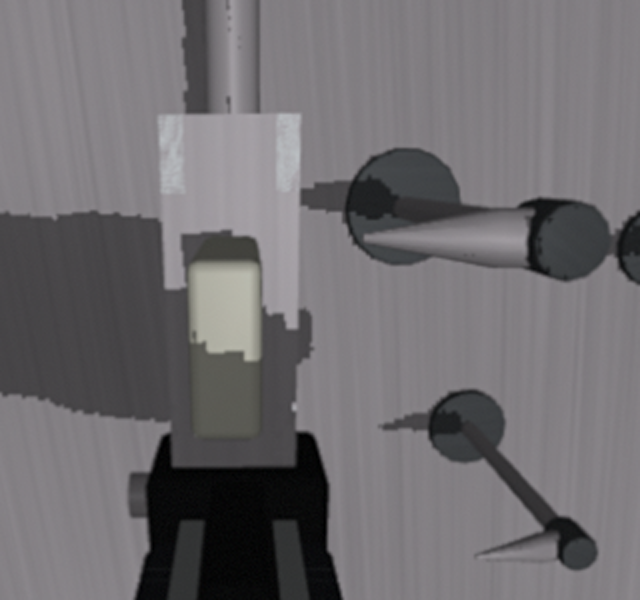

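Emit:
move_arm(
  commands=[
    [[0.003,0,0,0,0,0,0],[0.004,0,0,0,0,0,0],[0.003,0,0,0,0,0,0],[0.002,0,0,0,0,0,0],[0.001,0,0,0,0,0,0],[0,0,0,0,0,0,0],[0,0,0,0,0,0,0],[0,0,0,0,0,0,0]],
  ],
)

```text
t: 18.58
eef_pos: [0.6121, 0.0141, 0.1992]
tool_rot: [-0.001, 0.741, 0.671, -0.001]
contact_force: [-7.8, -0.1, 10.8]
gripper_width: 0.136
grasp_force: 33.1
```

Emit:
move_arm(
  commands=[
    [[0,0,0,0,0,0,0.02],[0,0,0,0,0,0,0.04],[0,0,0,0,0,0,0.06],[0,0,0,0,0,0,0.06],[0,0,0,0,0,0,0.06],[0,0,-0.015,0,0,0,0.06],[0,0,-0.02,0,0,0,0.06],[0,0,-0.025,0,0,0,0.06],[0,0,-0.025,0,0,0,0.06],[0,0,-0.015,0,0,0,0.06],[0,0,0,0,0,0,0.06],[0,0,0,0,0,0,0.06],[0,0,0,0,0,0,0.06]],
  ],
)

```text
t: 20.2
eef_pos: [0.613, 0.0146, 0.2978]
tool_rot: [-0.0, 0.741, 0.671, -0.001]
contact_force: [-0.9, 1.0, 0.2]
gripper_width: 0.705
grasp_force: 0.0
```

```bash
python3 - <<'E'
from h import *
o=bot.get_obs();print(o['t'],o['eef_pos'])
M=np.array([.6110,-.0017,0]);ey=np.array([.0952,.9955,0]);ex=np.array([.9955,-.0952,0])
c=cam('wrist');w=snap('wrist','w5.png')
cv2.imwrite('pics/w5c.png',cv2.resize(w[0:300,200:520,::-1],None,fx=2,fy=2,interpolation=cv2.INTER_CUBIC))
for n,y,x,z in(('tip',.07,.03,.17),('tabtop+',.07+.015,0,.23),('tabtop-',.07-.015,0,.23),('roof+',.11,0,.18),('roof-',.03,0,.18)):
  p=M+ex*x+ey*y;p[2]=z;q=proj(c,p)[0];print(n,'crop',(q-[200,0])*2)
E
```

```text
20.2 [0.61295471 0.0146483  0.29778196]
tip crop [314.9762902  252.03247202]
tabtop+ crop [232.74995213 220.36596817]
tabtop- crop [233.24011721 323.91500064]
roof+ crop [233.52945762 136.85757398]
roof- crop [234.49596955 363.363813  ]
```

View pics/w5c.png

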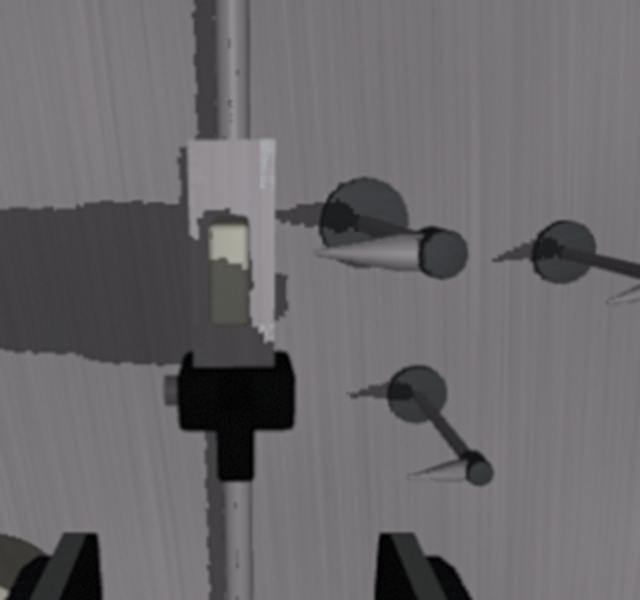

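```bash
python3 -c "
from station import bot
print(bot.hand_in())"
```

```text
the job is handed in; nothing more can be done
None
```

The hanger is on the rail, pushed into place by the keeper with its middle within about 1 mm of the pointer tip. The keeper rests against it, the arm is clear, and the job was handed in at about 20 s. The hand-in call returned no verdict.

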